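# Check an amber pendant under UV and through the hand magnifier

### The arm

A 6-joint arm with a two-finger parallel gripper is mounted at the origin on the work surface. World frame = base frame: x ahead of the robot, y to its left, z up, the work surface at z = 0. Lengths are in m, angles in degrees, forces in N, time in s.
With the tool pointing down it reaches from about 0.35 to 0.875 m from the base axis. Payload 4.2 kg.
Tool frame: the origin (TCP) lies on the centre line of the jaws, within the pads' length; the fingertips stand tip_reach ahead of it and the grasp point (between the pads) is the TCP (tip_reach is the distance from the TCP to the fingertips, in m); z points along the fingers, y is the line along which they close (so a half turn about z gives the same grasp; the last joint's range is limited). The gripper opens to 87 mm and grips with 3 to 60 N. Pads are 19 mm wide; open, the fingers measure 117 mm over their backs; the gripper's body (75 mm by 190 mm) begins 51 mm behind the grasp point.
Start: joints at [-52.563, 22.042, 0.453, 0, -68.411, -14.817], TCP at [0.24, -0.577, 0.219] pointing down, gripper open.
Joint ranges: [-179.83, 179.83], [-69.29, 118.12], [-61.27, 80.66], [-181.25, 117.63], [-171.15, -9.14], [-177.46, 177.46]. Speed limits (degrees/s): [159.86, 159.86, 180, 180, 180, 180].

### API

Orientations are given as a 3x3 rotation matrix whose columns are the frame's x, y, z axes.
In Python, from station import sense, capture, finish_job, tip_reach gives the robot as it stands.
- The arm moves only by the tool arm_command, never from a script. Its argument "deltas" is a list of rows, each a list of 7 numbers: the turn, a rotation vector about the tool's x, y, z in rad, then the shift along the tool's x, y, z in cm, then the closure, from -1 (fully open) to 1 (shut), so that 0 is half open. In form: [[rx, ry, rz, dx, dy, dz, hand], ...]. A call has 1 to 8 rows; each row is the pose to reach, as a shift and turn from the pose commanded when the call began, along the tool's axes at that moment; what a row does not reach only later rows make up. A row lasts 1/12 s, in which the tool goes at most 41.7 mm and 7.16 degrees, less where a joint would pass 70% of its speed; a pose out of reach is approached as far as the arm can. A call with a gripper value outside its range is refused whole. The fingers move at their own pace and stop on an object; the grip force is fixed at half the most. Time passes only in rows, so rows that repeat a pose let the fingers close. It gives the time, the measured TCP pose, the force, the opening and the grip force at its end, in the units of the state.
- sense(): the state, without advancing time (a new reading comes with each control period).
- capture(name): name is "scene" or "side" or "wrist"; returns a dict with "pixels" (420x560x3 uint8, blue, green, red), "fovy" (degrees; the focal length in pixels is half the picture's height over the tangent of half this angle, whatever the lens; pixels are square), "cx", "cy" (the principal point, pixels), "rvec" (rotation vector, rad) and "tvec" (3), from world to camera coordinates, as OpenCV has them. Camera axes: x right, y down, z forward; pixel columns grow to the right and rows downward; lengths in m; the calibration is good to about 2 mm. A picture is of the moment at which its call begins. There is no depth.
- finish_job(): hands the job in; it is judged then, once.
The state is a dict: "time_s": time; "joints": joint angles; "joint_velocities": joint speeds; "effort": joint torques, N m; "tcp_pos": TCP position; "ee_rot": TCP orientation; "wrist_force": force on the tool from outside, world axes, zero at the start; "moment": the same for the moment, N m; "gripper_width": opening from 0.0 (shut) to 1.0 (fully open); "gripper_force": force on a finger pad.
Only numpy, scipy, OpenCV 4.12 (cv2) and the standard library are available. Lean on these libraries where they do the work, as an engineer would, in place of code of your own. Each camera call takes 0.05 s, during which the arm holds its last target. There are 200 camera calls.

### The job

Check the amber pendant that lies on the grey bead mat: first take the UV torch out of its charging stand, hold it still for about two seconds a few centimetres from the pendant with the lamp aimed at the middle of its top, and stand it back head down in the stand. Then pick up the hand magnifier and hold it level and centred over the pendant, with the lens at the height shown by the red pointer of the standing hem gauge, and finish holding it there, still, in the gripper and touching nothing else. Do not shift the pendant or the gauge's red slide, do not touch the pendant with the torch or the magnifier, and leave the other things on the table where they are.

Things in the scene. Friction and masses are not known exactly. Their poses are not given: they have to be found in the camera images.
- pendant: Amber pendant shaped like a persimmon: round orange body 37 mm in diameter and 14 mm high, four small green leaves on top and a brass ring at its edge. Loose, lies flat on the bead mat. Origin: centre of its underside (3 mm above the table, on the mat); z up.
- pendant_top (a point): Middle of the pendant's top, 14 mm above its underside: what the torch is aimed at and the lens is centred over.
- torch: UV torch, dark metal with violet bands, 115 mm long, standing upright on its head in the charging stand. Head (lowest 28 mm) 28 mm in diameter, body above it 24 mm in diameter. Origin: centre of the lamp face at the head end; z runs from the lamp to the tail, so the light shines along -z. Mass about 0.11 kg. It lights by itself when taken from the stand: nothing to press.
- torch_grip (a point): Place to grip the torch: on its axis, 85 mm from the lamp face, 30 mm below the tail; 24 mm wide there, from any side.
- stand: Charging stand: fixed black foot 64 mm in diameter and 6 mm thick, carrying an open cup 48 mm in outer and 39 mm in inner diameter whose rim is 21 mm above the table; the torch's head stands in the cup on its floor, 5.5 mm clear all round. Origin: centre of its underside.
- stand_seat (a point): Centre of the cup's floor, 6 mm above the table: where the centre of the lamp face rests when the torch is back; the torch's origin is there at the start.
- magnifier: Hand magnifier lying flat on the table: steel lens ring 76 mm in outer diameter and 10 mm thick, clear lens 65 mm in diameter, then a short neck and a straight flat-sided black handle 90 mm long, 16 mm wide and 18 mm thick. Origin: underside, below the lens centre; x points from the handle to the lens (the handle runs from x = -52 to x = -142 mm), z up, perpendicular to the lens. Mass about 0.115 kg, balanced near the neck.
- lens_centre (a point): Centre of the magnifier's lens, 5 mm above its underside.
- handle_grip (a point): Place to grip the magnifier: centre of the handle 70 mm from the lens centre, 9 mm above the underside; 16 mm wide across (along the magnifier's y).
- gauge: Standing hem gauge: fixed white foot 60 x 70 x 12 mm carrying an upright steel rule 26 mm wide, 3 mm thick, top 184 mm above the table. Stands just beyond the far left corner of the mat as seen from the robot, 110 to 230 mm from the pendant. Origin: centre of its underside.
- pointer (a point): Tip of the red pointer on the gauge's red slide; the pointer juts 27 mm from the rule towards the mat. Its height, set between 85 and 130 mm above the table, is the height at which the lens centre is to be held. The slide stays where it is unless pushed.
- mat: Grey felt bead mat, fixed, 180 x 180 x 3 mm. Origin: centre of its underside.
- tin: Bystander: lidded steel tea tin, 75 mm in diameter, 101 mm high. Origin: centre of its underside.
- phone: Bystander: phone in a mint-green case lying face up, 78 x 164 x 9 mm. Origin: centre of its underside.
- dish: Bystander: white dish with a bead bracelet, 92 mm in diameter, 16 mm high. Origin: centre of its underside.
- spool_red: Bystander: spool of red thread, 32 mm in diameter, 42 mm high. Origin: centre of its underside.
- spool_green: Bystander: spool of green thread, 32 mm in diameter, 42 mm high. Origin: centre of its underside.
- charm: Bystander: finished felt persimmon charm (bright orange, green star of leaves), 52 mm in diameter, 24 mm high; not on the mat. Origin: centre of its underside.
- scissors: Bystander: small embroidery scissors lying flat, about 105 mm long, 7 mm thick. Origin: at the pivot, on the underside.
There are look-alikes about, which are no part of the job. What is shaped like the torch but green is not meant.

How it is judged:
By the outcome, as a careful person would: the job done as asked, in the order asked, and still so for the second after the job is handed in, while the arm keeps its last pose, push and grip.
It also fails if it takes over 72 s, if anything falls off the work surface, if the arm or the gripper's body presses on something with over 40 N, if the wrist force passes 120 N, or if a joint passes its speed limit or range.

## Working session

There is one attempt and no reset: what is moved stays moved. The work goes in short steps, Python scripts to look and compute and a tool call to move; the robot and the scene stay as the last step left them, time stands still between calls to the robot, and variables do not carry over. Pictures are saved under pics/ and viewed, at most 10 in all, crops included, and the job is handed in when it is done.

Besides the shell and the picture viewer there is one more tool, called after "Call:" as a command line: name --pt "numbers of a row" for each row, then --argument value for the rest. arm_command: Moves the arm, as the interface text tells. Its arguments: {"type":"object","properties":{"deltas":{"type":"array"}},"required":["deltas"]}

```bash
mkdir -p pics
cat > h.py <<'E'
import numpy as np, cv2
from station import sense, capture, finish_job, tip_reach
def cam(n):
    c=capture(n); p=c["pixels"]; f=p.shape[0]/2/np.tan(np.radians(c["fovy"])/2)
    K=np.array([[f,0,c["cx"]],[0,f,c["cy"]],[0,0,1]]); R=cv2.Rodrigues(np.array(c["rvec"],float))[0]
    return dict(img=np.ascontiguousarray(p),K=K,R=R,t=np.array(c["tvec"],float).ravel())
def ray(c,u,v):
    d=c["R"].T@np.linalg.solve(c["K"],[u,v,1.]); return -c["R"].T@c["t"], d/np.linalg.norm(d)
def onz(c,u,v,z):
    o,d=ray(c,u,v); return o+d*(z-o[2])/d[2]
def proj(c,P):
    q=c["K"]@(c["R"]@np.array(P)+c["t"]); return q[:2]/q[2]
def tri(c1,p1,c2,p2):
    P=[c["K"]@np.c_[c["R"],c["t"]] for c in (c1,c2)]
    X=cv2.triangulatePoints(P[0],P[1],np.array(p1,float).reshape(2,1),np.array(p2,float).reshape(2,1)); return (X[:3]/X[3]).ravel()
E
python3 - <<'E'
from h import *
import pickle
C={n:cam(n) for n in("scene","side","wrist")}
pickle.dump(C,open("c.pkl","wb"))
for n in C:
    cv2.imwrite(f"pics/{n}0.png",C[n]["img"]); c=C[n]; print(n,(-c["R"].T@c["t"]).round(3),c["K"][0,0].round(1),c["R"].round(2).tolist())
s=sense(); print(tip_reach,s["tcp_pos"],np.array(s["ee_rot"]).round(3).tolist(),s["time_s"])
E
```

```text
scene [1.106 0.043 0.927] 391.8 [[-0.05, 1.0, -0.01], [0.83, 0.04, -0.56], [-0.56, -0.04, -0.83]]
side [0.255 0.718 1.065] 445.7 [[-0.91, -0.41, 0.02], [-0.33, 0.71, -0.63], [0.24, -0.58, -0.78]]
wrist [ 0.177 -0.604  0.385] 350.3 [[-0.38, 0.92, 0.0], [0.89, 0.37, 0.26], [0.24, 0.1, -0.97]]
0.019 [ 0.2402254  -0.57650791  0.2180346 ] [[-0.923, -0.384, -0.001], [-0.384, 0.923, 0.001], [0.0, 0.002, -1.0]] 0.15
```

View pics/scene0.png

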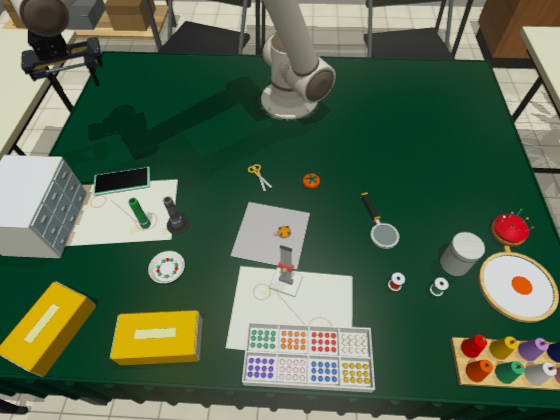

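View pics/side0.png

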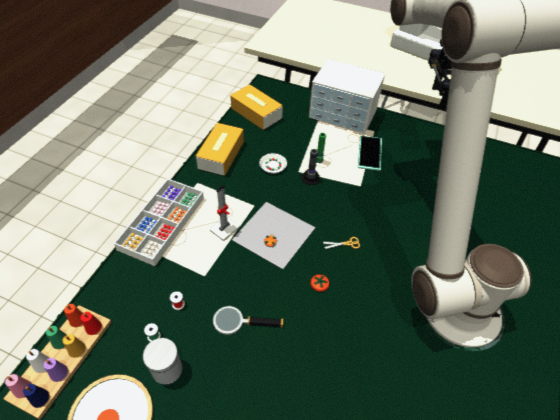

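Scene view: dark torch stands in its stand at (176,215). The green torch-shaped item at (140,212) is the look-alike. The orange thing on the mat at (284,231) is the pendant, and the one off the mat at (311,181) is the charm. The magnifier is at (385,235) with its handle towards (366,198), and the gauge is at (286,270). In the side view the torch is at (312,165), pendant (270,241), gauge (222,215) and magnifier (228,320). One composite crop will confirm these.

Run:
```python
from h import *
import pickle
C=pickle.load(open("c.pkl","rb"))
def crop(n,x,y,w,h,W,H): return cv2.resize(C[n]["img"][y:y+h,x:x+w],(W,H),interpolation=cv2.INTER_CUBIC)
a=np.hstack([crop("scene",120,180,80,60,400,300),crop("scene",250,215,80,60,400,300)])
b=np.hstack([crop("side",280,120,80,60,400,300),crop("side",200,180,80,60,400,300)])
cv2.imwrite("pics/crop1.png",np.vstack([a,b]))
for n,boxes in (("scene",{"pend":(265,215,40,30),"ptr":(270,255,35,30)}),("side",{"pend":(255,228,30,25),"ptr":(205,195,35,30)})):
    hsv=cv2.cvtColor(C[n]["img"],cv2.COLOR_BGR2HSV)
    for k,(x,y,w,h) in boxes.items():
        s=hsv[y:y+h,x:x+w]
        m=(s[...,1]>150)&(s[...,2]>90)&(((s[...,0]>4)&(s[...,0]<24)) if k=="pend" else ((s[...,0]<5)|(s[...,0]>172)))
        yy,xx=np.nonzero(m); print(n,k,len(xx),(xx.mean()+x).round(1),(yy.mean()+y).round(1),xx.min()+x,xx.max()+x,yy.min()+y,yy.max()+y)
        if k=="pend":
            cc=((xx.min()+xx.max())/2+x,(yy.min()+yy.max())/2+y); print(onz(C[n],*cc,.01).round(4))
```

```text
scene pend 91 283.8 231.1 278 290 226 236
[0.5508 0.0099 0.01  ]
scene ptr 32 286.1 266.2 279 292 263 269
side pend 81 270.0 240.6 265 275 236 245
[0.5538 0.0116 0.01  ]
side ptr 54 223.0 210.0 218 228 205 214
```

View pics/crop1.png

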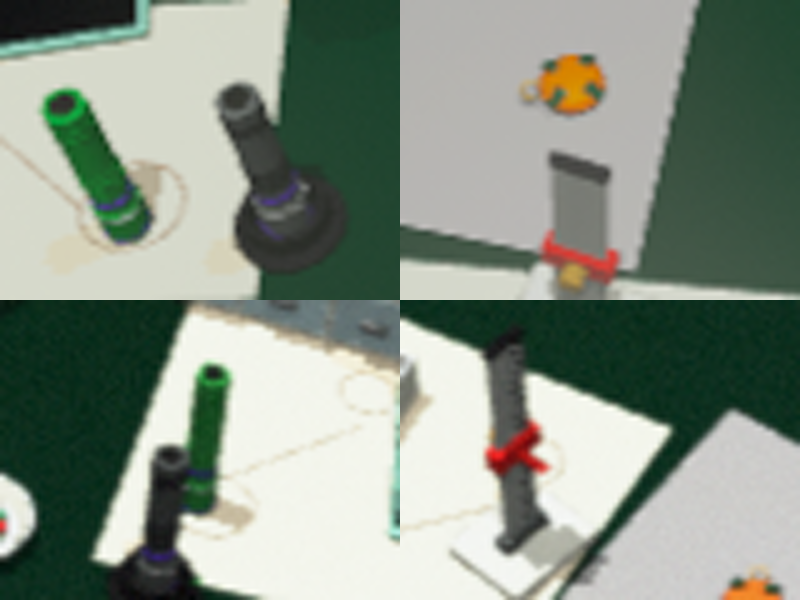

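The crop confirms it. The torch is the dark one with violet bands standing in the black stand, and the green one sits bare on the paper. The pendant is orange with four leaves and a ring, on the mat. The red pointer tip in the side view is near (229,213).

Run:
```python
from h import *
import pickle
C=pickle.load(open("c.pkl","rb")); a,b=C["scene"],C["side"]
X=tri(a,(168,199.8),b,(314.4,150.8)); print("tail",X.round(4), onz(a,168,199.8,.121).round(4),onz(b,314.4,150.8,.121).round(4))
print("foot",onz(a,178.2,225.5,.006).round(4)); print("green tail",onz(a,133.2,201.2,.115).round(4),onz(b,322.6,134.8,.115).round(4),"green foot",onz(a,146,227,0).round(4))
for n,box in(("scene",(355,185,50,70)),("side",(205,300,85,40))):
    x,y,w,h=box; c=C[n]; s=c["img"][y:y+h,x:x+w]; g=s.max(2); m=cv2.connectedComponentsWithStats((g>85).astype(np.uint8))
    i=1+m[2][1:,4].argmax(); ys,xs=np.nonzero(m[1]==i); e=cv2.fitEllipse(cv2.convexHull(np.c_[xs+x,ys+y].astype(np.float32))); print(n,e,"lens",onz(c,*e[0],.008).round(4))
print("rough handle end scene",onz(a,365,196,.012).round(4),"side",onz(b,283,323,.012).round(4))
for z in(.08,.1,.12): print("slide",onz(a,286.1,265,z).round(3),onz(b,223,210,z).round(3),"tip side",onz(b,229,213,z).round(3))
print("rule top", tri(a,(266.5,228.5),b,(220.7,188.5)).round(3), "gauge foot",onz(a,286,281,.012).round(3))
for n,p in (("phone",(122,180)),("tin",(462,265)),("charm",(311,181))): print(n,onz(a,*p,.01).round(3))
```

```text
tail [ 0.5383 -0.2864  0.1201] [ 0.5393 -0.2857  0.121 ] [ 0.538  -0.2859  0.121 ]
foot [ 0.5445 -0.285   0.006 ]
green tail [ 0.5436 -0.3765  0.115 ] [ 0.5424 -0.3746  0.115 ] green foot [ 0.55   -0.3763  0.    ]
scene ((383.5533447265625, 232.42640686035156), (27.261594772338867, 35.248531341552734), 147.727783203125) lens [0.5413 0.281  0.008 ]
side ((229.88467407226562, 319.61834716796875), (27.994342803955078, 37.427154541015625), 85.8842544555664) lens [0.5452 0.2826 0.008 ]
rough handle end scene [0.423  0.2378 0.012 ] side [0.4166 0.2363 0.012 ]
slide [0.688 0.022 0.08 ] [0.701 0.016 0.08 ] tip side [0.68  0.019 0.08 ]
slide [0.697 0.023 0.1  ] [0.692 0.031 0.1  ] tip side [0.672 0.033 0.1  ]
slide [0.707 0.023 0.12 ] [0.683 0.045 0.12 ] tip side [0.663 0.047 0.12 ]
rule top [0.682 0.006 0.194] gauge foot [0.699 0.022 0.012]
phone [ 0.395 -0.485  0.01 ]
tin [0.631 0.473 0.01 ]
charm [0.373 0.081 0.01 ]
```

Call:
arm_command --pt "0 0 0 -2 0.8 0 -0.3" --pt "0 0 0 -5 2 0 -0.3" --pt "0 0 0 -8.5 3.4 0 -0.3" --pt "0 0 0 -12 4.8 0 -0.3" --pt "0 0 0 -15.5 6.2 0 -0.3" --pt "0 0 0 -19 7.6 0 -0.3" --pt "0 0 0 -22.5 9 0 -0.3" --pt "0 0 0 -26 10.4 0 -0.3"

```text
time_s: 0.82
tcp_pos: [0.4413, -0.3793, 0.2187]
ee_rot: [[-0.923, -0.385, -0.0], [-0.385, 0.923, 0.0], [0.0, 0.0, -1.0]]
wrist_force: [0.6, -0.5, 0.2]
gripper_width: 0.655
gripper_force: 0.0
```

Call:
arm_command --pt "0 0 0 -3 1.2 0 -0.3" --pt "0 0 0 -6 2.4 0 -0.3" --pt "0 0 0 -8.5 3.4 0.4 -0.3" --pt "0 0 0 -10.5 4.2 0.4 -0.3" --pt "0 0 0 -12 4.7 0.4 -0.3" --pt "0 0 0 -12.8 5 0.4 -0.3" --pt "0 0 0 -12.8 5 0.4 -0.3" --pt "0 0 0 -12.8 5 0.4 -0.3"

```text
time_s: 1.48
tcp_pos: [0.539, -0.2857, 0.2147]
ee_rot: [[-0.923, -0.385, -0.001], [-0.385, 0.923, 0.0], [0.001, 0.0, -1.0]]
wrist_force: [-1.2, -0.0, -0.2]
gripper_width: 0.647
gripper_force: 0.0
```

Run:
```python
from h import *
c=cam("wrist"); s=sense(); print(s["time_s"],s["tcp_pos"],s["ee_rot"],s["gripper_width"],s["wrist_force"])
for P in((.539,-.286,.121),(.539,-.286,.006)): print(proj(c,P).round(1))
cv2.imwrite("pics/w1.png",c["img"])
import pickle;pickle.dump(c,open("w1.pkl","wb"))
```

```text
1.5333 [ 0.53867903 -0.28611589  0.21480563] [[-9.23386829e-01 -3.83870410e-01 -5.22289429e-04]
 [-3.83870481e-01  9.23386946e-01  3.97643314e-05]
 [ 4.67010891e-04  2.37209354e-04 -9.99999863e-01]] 0.6503373925826829 [-0.05709263 -0.29315354 -0.02439624]
[283.5 206.8]
[283.3 179.8]
```

View pics/w1.png

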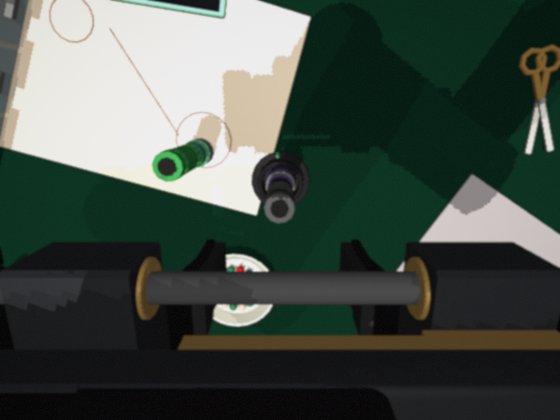

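Wrist view: the torch tail is at (279,208) inside the stand ring at (280,180), with the green look-alike off at (182,158), well clear of the jaws.

Run:
```python
from h import *
import pickle
c=pickle.load(open("w1.pkl","rb"))
print(onz(c,279.5,207.8,.121).round(4), "foot",onz(c,280.5,179.5,.006).round(4))
g=cv2.cvtColor(c["img"],cv2.COLOR_BGR2GRAY)[190:230,255:305]
m=(g>70).astype(np.uint8);n=cv2.connectedComponentsWithStats(m);print(n[2][1:4].tolist(),(n[3][1:4]+[255,190]).round(1))
```

```text
[ 0.5409 -0.2886  0.121 ] foot [ 0.5398 -0.2889  0.006 ]
[[0, 2, 7, 24, 103], [9, 6, 31, 27, 398]] [[257.  203.9]
 [278.6 209.3]]
```

Call:
arm_command --pt "0 0 0 0 -0.2 2 -0.3" --pt "0 0 0 0 -0.2 5 -0.3" --pt "0 0 0 0 -0.2 8 -0.3" --pt "0 0 0 0 -0.2 10.5 -0.3" --pt "0 0 0 0 -0.2 12 -0.3" --pt "0 0 0 0 -0.2 12.4 -0.3" --pt "0 0 0 0 -0.2 12.4 -0.3" --pt "0 0 0 0 -0.2 12.4 -0.1"

```text
time_s: 2.2
tcp_pos: [0.5404, -0.2883, 0.092]
ee_rot: [[-0.923, -0.384, 0.002], [-0.384, 0.923, -0.001], [-0.001, -0.001, -1.0]]
wrist_force: [0.5, 0.8, 1.0]
gripper_width: 0.623
gripper_force: 0.0
```

Call:
arm_command --pt "0 0 0 0 0 0 0.2" --pt "0 0 0 0 0 0 0.4" --pt "0 0 0 0 0 0 0.6" --pt "0 0 0 0 0 0 1" --pt "0 0 0 0 0 0 1" --pt "0 0 0 0 0 0 1" --pt "0 0 0 0 0 0 1" --pt "0 0 0 0 0 0 1"

```text
time_s: 2.87
tcp_pos: [0.5404, -0.2875, 0.0913]
ee_rot: [[-0.923, -0.385, 0.001], [-0.385, 0.923, -0.0], [-0.001, -0.001, -1.0]]
wrist_force: [-0.7, 0.2, 1.6]
gripper_width: 0.269
gripper_force: 30.0
```

Call:
arm_command --pt "0 0 0 0 0 -0.5 1" --pt "0 0 0 0 0 -1.5 1" --pt "0 0 0 0 0 -3 1" --pt "0 0 0 0 0 -5 1" --pt "0 0 0 0 0 -7 1" --pt "0 0 0 0 0 -8.5 1" --pt "0 0 0 0 0 -9.5 1" --pt "0 0 0 0 0 -10 1"

```text
time_s: 3.53
tcp_pos: [0.5406, -0.2875, 0.193]
ee_rot: [[-0.923, -0.385, 0.003], [-0.385, 0.923, -0.001], [-0.002, -0.002, -1.0]]
wrist_force: [0.5, 1.3, -0.6]
gripper_width: 0.268
gripper_force: 30.0
```

Call:
arm_command --pt "0 0 0 -0.5 1 0 1" --pt "0 0 0 -1.5 3 0 1" --pt "0 0 0 -3.5 6 0 1" --pt "0 0 0 -5.5 9.5 0 1" --pt "0 0 0 -8 13 0 1" --pt "0 0 0 -10.5 16 0 1" --pt "0 0 0 -12 18 0 1" --pt "0 0 0 -12.6 19 0 1"

```text
time_s: 4.2
tcp_pos: [0.5833, -0.0597, 0.1895]
ee_rot: [[-0.922, -0.388, -0.002], [-0.388, 0.922, 0.0], [0.002, 0.001, -1.0]]
wrist_force: [0.1, -0.5, -0.9]
gripper_width: 0.265
gripper_force: 30.0
```

Call:
arm_command --pt "0 0 0 0 0 0 1" --pt "0 0 0 0 0 0 1" --pt "0 0 0 0 0 0 1"

```text
time_s: 4.45
tcp_pos: [0.5826, -0.0642, 0.1903]
ee_rot: [[-0.923, -0.384, -0.002], [-0.384, 0.923, -0.0], [0.002, 0.0, -1.0]]
wrist_force: [0.2, 0.0, -1.0]
gripper_width: 0.269
gripper_force: 30.0
```

Run:
```python
from h import *
c=cam("wrist"); s=sense(); print(s["time_s"],s["tcp_pos"],s["gripper_width"],s["gripper_force"])
hsv=cv2.cvtColor(c["img"],cv2.COLOR_BGR2HSV); m=((hsv[...,0]>4)&(hsv[...,0]<24)&(hsv[...,1]>150)&(hsv[...,2]>70)).astype(np.uint8)
m=cv2.morphologyEx(m,cv2.MORPH_CLOSE,np.ones((9,9)))
n,l,st,ce=cv2.connectedComponentsWithStats(m)
for i in range(1,n):
    if st[i,4]>80:
        k=np.argwhere(l==i)[:,::-1].astype(np.float32); (u,v),r=cv2.minEnclosingCircle(k); print(st[i],ce[i].round(1),(round(u,1),round(v,1),round(r,1)),onz(c,*ce[i],.012).round(4),onz(c,u,v,.012).round(4))
cv2.imwrite("pics/w2.png",c["img"])
```

```text
4.5 [ 0.58268473 -0.06454985  0.19044123] 0.268589297867363 29.982058284804225
[ 490    6   62   61 2714] [519.9  36.1] (520.7, 36.3, 33.8) [0.3743 0.0804 0.012 ] [0.3742 0.0811 0.012 ]
[345 171  35  34 864] [361.8 187.3] (361.7, 187.1, 17.4) [0.5542 0.0091 0.012 ] [0.5541 0.0089 0.012 ]
[  14  305   74   46 2907] [ 49.7 328.1] (50.5, 326.5, 42.4) [ 0.8331 -0.2443  0.012 ] [ 0.8308 -0.2439  0.012 ]
[ 319  332  171   16 1498] [417.  340.3] (404.0, 343.0, 85.1) [0.6896 0.1438 0.012 ] [0.6984 0.1319 0.012 ]
[103 338  79  10 504] [137.6 343.1] (142.0, 343.5, 39.1) [ 0.8141 -0.1477  0.012 ] [ 0.8128 -0.1429  0.012 ]
[253 338  24  10 158] [264.2 341.5] (264.5, 341.0, 11.9) [ 0.7572 -0.0156  0.012 ] [ 0.7565 -0.0155  0.012 ]
```

View pics/w2.png

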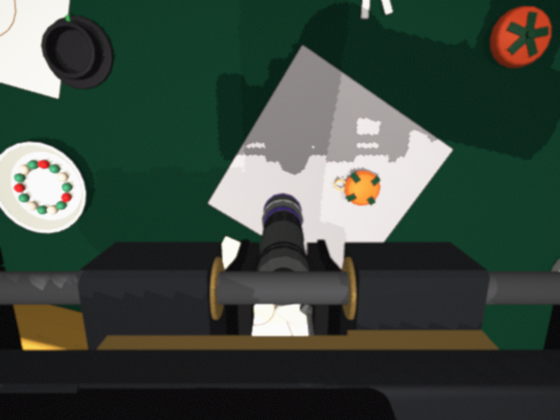

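Wrist view: pendant at (362,187) → about (.554,.009), which agrees with the other cameras to 2 mm. The torch is held upright in the jaws, and the empty stand is at (75,50).

Call:
arm_command --pt "0 0 0 0 0.7 0.3 1" --pt "0 0 0 0 2 1 1" --pt "0 0 0 -0.1 4 2.2 1" --pt "0 0 0 -0.1 6 3.5 1" --pt "0 0 0 -0.1 7.3 4.5 1" --pt "0 0 0 -0.1 7.8 5 1" --pt "0 0 0 -0.1 8 5.3 1" --pt "0 0 0 -0.1 8 5.3 1"

```text
time_s: 5.17
tcp_pos: [0.553, 0.0109, 0.1373]
ee_rot: [[-0.923, -0.385, -0.001], [-0.385, 0.923, -0.0], [0.001, 0.0, -1.0]]
wrist_force: [-0.2, -0.1, -0.5]
gripper_width: 0.266
gripper_force: 30.0
```

Call:
arm_command --pt "0 0 0 0 0 0 1" --pt "0 0 0 0 0 0 1" --pt "0 0 0 0 0 0 1" --pt "0 0 0 0 0 0 1"

```text
time_s: 5.5
tcp_pos: [0.5539, 0.0103, 0.1382]
ee_rot: [[-0.923, -0.384, 0.001], [-0.384, 0.923, 0.0], [-0.001, -0.0, -1.0]]
wrist_force: [-0.4, -0.2, 0.1]
gripper_width: 0.267
gripper_force: 30.0
```

Run:
```python
from h import *
a=cam("scene");b=cam("side");w=cam("wrist"); s=sense(); print(s["time_s"],s["tcp_pos"],s["ee_rot"][:,2].round(3))
L=[]
for c,box in((a,(255,195,60,60)),(b,(240,200,60,60))):
    x,y,ww,h=box; L.append(cv2.resize(c["img"][y:y+h,x:x+ww],(400,400),interpolation=cv2.INTER_CUBIC))
    print([proj(c,(.5533,.0099,z)).round(1).tolist() for z in(.017,.0515,.12)])
cv2.imwrite("pics/aim.png",np.hstack(L))
# red pointer in side/scene for later
```

```text
5.65 [0.55362543 0.01049508 0.13803345] [ 0.  0. -1.]
[[284.0, 230.4], [283.9, 223.7], [283.7, 209.0]]
[[270.4, 238.7], [270.6, 231.6], [271.0, 216.4]]
```

View pics/aim.png

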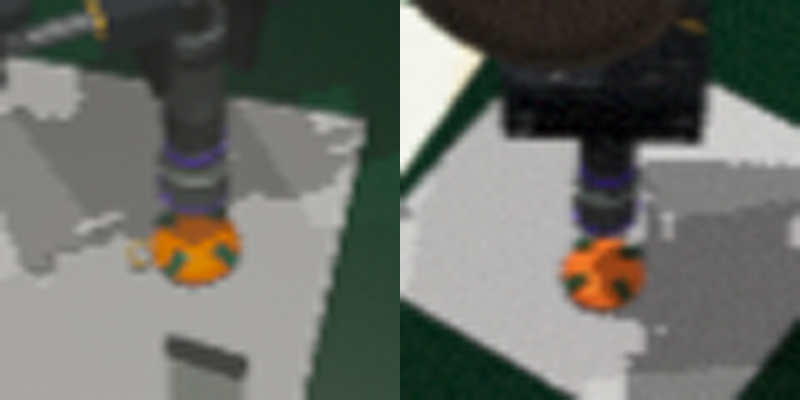

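Both views show the lamp right above the pendant's centre: scene (284,226) over (284,231), side (271,233) over (270,240). I'll hold it there.

Call:
arm_command --pt "0 0 0 0 0 0 1" --pt "0 0 0 0 0 0 1" --pt "0 0 0 0 0 0 1" --pt "0 0 0 0 0 0 1" --pt "0 0 0 0 0 0 1" --pt "0 0 0 0 0 0 1" --pt "0 0 0 0 0 0 1" --pt "0 0 0 0 0 0 1"

```text
time_s: 6.32
tcp_pos: [0.5535, 0.0107, 0.1378]
ee_rot: [[-0.923, -0.385, -0.0], [-0.385, 0.923, -0.0], [0.0, -0.0, -1.0]]
wrist_force: [-0.6, 0.3, -0.6]
gripper_width: 0.266
gripper_force: 30.0
```

Call:
arm_command --pt "0 0 0 0 0 0 1" --pt "0 0 0 0 0 0 1" --pt "0 0 0 0 0 0 1" --pt "0 0 0 0 0 0 1" --pt "0 0 0 0 0 0 1" --pt "0 0 0 0 0 0 1" --pt "0 0 0 0 0 0 1" --pt "0 0 0 0 0 0 1"

```text
time_s: 6.98
tcp_pos: [0.5535, 0.0107, 0.1378]
ee_rot: [[-0.923, -0.385, 0.0], [-0.385, 0.923, 0.0], [-0.0, 0.0, -1.0]]
wrist_force: [-0.1, 1.1, -0.9]
gripper_width: 0.269
gripper_force: 30.0
```

Call:
arm_command --pt "0 0 0 0 0 0 1" --pt "0 0 0 0 0 0 1" --pt "0 0 0 0 0 0 1" --pt "0 0 0 0 0 0 1" --pt "0 0 0 0 0 0 1" --pt "0 0 0 0 0 0 1" --pt "0 0 0 0 0 0 1" --pt "0 0 0 0 0 0 1"

```text
time_s: 7.65
tcp_pos: [0.5535, 0.0107, 0.1379]
ee_rot: [[-0.923, -0.385, 0.0], [-0.385, 0.923, 0.0], [-0.0, -0.0, -1.0]]
wrist_force: [0.3, -0.4, -1.0]
gripper_width: 0.267
gripper_force: 30.0
```

Call:
arm_command --pt "0 0 0 0 0 0 1" --pt "0 0 0 0 0 0 1" --pt "0 0 0 0 0 0 1" --pt "0 0 0 0 0 0 1" --pt "0 0 0 0 0 0 1" --pt "0 0 0 0 0 0 1" --pt "0 0 0 0 0 0 1" --pt "0 0 0 0 0 0 1"

```text
time_s: 8.32
tcp_pos: [0.5535, 0.0107, 0.1379]
ee_rot: [[-0.923, -0.385, 0.0], [-0.385, 0.923, 0.0], [-0.0, -0.0, -1.0]]
wrist_force: [0.5, 1.2, -0.9]
gripper_width: 0.264
gripper_force: 30.0
```

Call:
arm_command --pt "0 0 0 0 0 -0.5 1" --pt "0 0 0 0 0 -1.5 1" --pt "0 0 0 0 0 -3 1" --pt "0 0 0 0.3 -0.8 -4.5 1" --pt "0 0 0 1 -2.5 -5.3 1" --pt "0 0 0 2 -5 -5.3 1" --pt "0 0 0 3.5 -8 -5.3 1" --pt "0 0 0 5 -11 -5.3 1"

```text
time_s: 8.98
tcp_pos: [0.55, -0.1108, 0.1924]
ee_rot: [[-0.922, -0.386, 0.002], [-0.386, 0.922, -0.0], [-0.002, -0.001, -1.0]]
wrist_force: [0.7, -0.2, -1.4]
gripper_width: 0.263
gripper_force: 30.0
```

Call:
arm_command --pt "0 0 0 1.5 -3 0 1" --pt "0 0 0 3 -6 0 1" --pt "0 0 0 4.5 -9 0 1" --pt "0 0 0 5.8 -12 0 1" --pt "0 0 0 6.8 -14 0 1" --pt "0 0 0 7.4 -15.4 0 1" --pt "0 0 0 7.7 -16 0 1" --pt "0 0 0 7.7 -16 0 1"

```text
time_s: 9.65
tcp_pos: [0.54, -0.2886, 0.1914]
ee_rot: [[-0.924, -0.383, 0.001], [-0.383, 0.924, -0.0], [-0.0, -0.001, -1.0]]
wrist_force: [-0.0, 0.6, -0.6]
gripper_width: 0.268
gripper_force: 30.0
```

Call:
arm_command --pt "0 0 0 0 0 0 1" --pt "0 0 0 0 0 0 1" --pt "0 0 0 0 0 0 1" --pt "0 0 0 0 0 0 1"

```text
time_s: 9.98
tcp_pos: [0.5404, -0.2864, 0.1911]
ee_rot: [[-0.923, -0.386, 0.0], [-0.386, 0.923, 0.0], [-0.0, -0.0, -1.0]]
wrist_force: [0.5, -0.8, -0.7]
gripper_width: 0.267
gripper_force: 30.0
```

Run:
```python
from h import *
s=sense(); print(s["time_s"],s["tcp_pos"],s["ee_rot"].round(4).tolist())
d=np.array([.5404,-.2875,.0915])-s["tcp_pos"]; print("tool delta cm",(s["ee_rot"].T@d*100).round(2))
```

```text
9.9833 [ 0.54035905 -0.28636271  0.19111668] [[-0.9225, -0.386, 0.0003], [-0.386, 0.9225, 0.0], [-0.0003, -0.0001, -1.0]]
tool delta cm [ 0.04 -0.11  9.96]
```

Call:
arm_command --pt "0 0 0 0 -0.1 1 1" --pt "0 0 0 0 -0.1 3 1" --pt "0 0 0 0 -0.1 5 1" --pt "0 0 0 0 -0.1 6.8 1" --pt "0 0 0 0 -0.1 8 1" --pt "0 0 0 0 -0.1 8.8 1" --pt "0 0 0 0 -0.1 9.4 1" --pt "0 0 0 0 -0.1 9.7 1"

```text
time_s: 10.65
tcp_pos: [0.5403, -0.288, 0.0929]
ee_rot: [[-0.923, -0.385, -0.001], [-0.385, 0.923, 0.0], [0.001, 0.001, -1.0]]
wrist_force: [0.5, -0.2, -1.6]
gripper_width: 0.266
gripper_force: 30.0
```

Call:
arm_command --pt "0 0 0 0 0 0.1 1" --pt "0 0 0 0 0 0.2 1" --pt "0 0 0 0 0 0.2 1" --pt "0 0 0 0 0 0.2 1"

```text
time_s: 10.98
tcp_pos: [0.5409, -0.2884, 0.0925]
ee_rot: [[-0.923, -0.385, 0.001], [-0.385, 0.923, -0.0], [-0.001, -0.001, -1.0]]
wrist_force: [-0.4, 0.2, 0.0]
gripper_width: 0.264
gripper_force: 30.0
```

Run:
```python
from h import *
s=sense(); print(s["time_s"],s["tcp_pos"],s["wrist_force"])
a=cam("scene");b=cam("side");w=cam("wrist")
def cr(c,x,y): return cv2.resize(c["img"][y:y+60,x:x+60],(400,400),interpolation=cv2.INTER_CUBIC)
cv2.imwrite("pics/seat.png",np.hstack([cr(a,145,190),cr(b,280,135)]))
```

```text
10.9833 [ 0.54085225 -0.28841226  0.09253607] [-0.39043825  0.16298867  0.04395117]
```

View pics/seat.png

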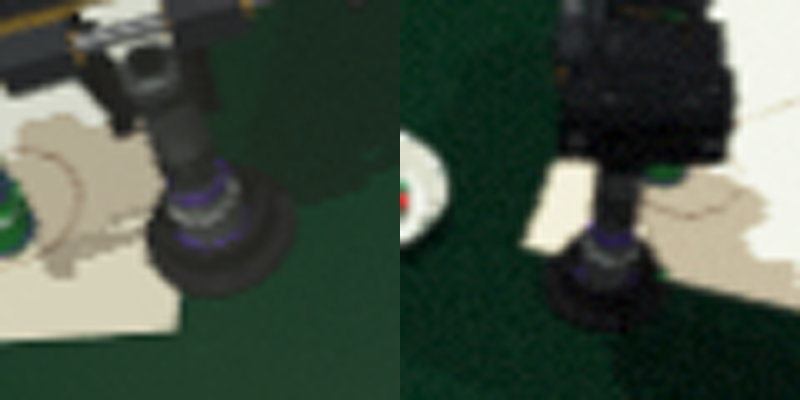

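The head sits inside the cup in both views, at scene (177,222) and side (312,175). I'll lower the last millimetre until contact, then release.

Call:
arm_command --pt "0 0 0 0 0 0.1 1" --pt "0 0 0 0 0 0.1 1" --pt "0 0 0 0 0 0.1 1"

```text
time_s: 11.38
tcp_pos: [0.5408, -0.2885, 0.0913]
ee_rot: [[-0.923, -0.385, 0.001], [-0.385, 0.923, -0.0], [-0.001, -0.001, -1.0]]
wrist_force: [-0.6, -0.3, 2.1]
gripper_width: 0.265
gripper_force: 30.0
```

Call:
arm_command --pt "0 0 0 0 0 0 0.3" --pt "0 0 0 0 0 0 0.1" --pt "0 0 0 0 0 0 0" --pt "0 0 0 0 0 0 -0.2" --pt "0 0 0 0 0 0 -0.3" --pt "0 0 0 0 0 0 -0.3" --pt "0 0 0 0 0 0 -0.3" --pt "0 0 0 0 0 0 -0.3"

```text
time_s: 12.05
tcp_pos: [0.5405, -0.2883, 0.0908]
ee_rot: [[-0.923, -0.385, -0.0], [-0.385, 0.923, 0.0], [0.0, 0.0, -1.0]]
wrist_force: [-0.1, -0.1, 0.1]
gripper_width: 0.643
gripper_force: 0.0
```

Call:
arm_command --pt "0 0 0 0 0 -0.5 -0.3" --pt "0 0 0 0 0 -2 -0.3" --pt "0 0 0 0 0 -4 -0.3" --pt "0 0 0 0 0 -6.5 -0.3" --pt "0 0 0 0 0 -9 -0.3" --pt "0 0 0 0 0 -11 -0.3" --pt "0 0 0 0 0 -12 -0.3" --pt "0 0 0 0 0 -12.5 -0.3"

```text
time_s: 12.72
tcp_pos: [0.5411, -0.2885, 0.2181]
ee_rot: [[-0.923, -0.385, 0.003], [-0.385, 0.923, -0.001], [-0.003, -0.002, -1.0]]
wrist_force: [0.0, -0.1, -0.8]
gripper_width: 0.651
gripper_force: 0.0
```

Run:
```python
from h import *
s=sense(); print(s["time_s"],s["tcp_pos"],s["gripper_width"])
c=cam("wrist"); a=cam("scene")
def cr(c,x,y,n): return cv2.resize(c["img"][y:y+n,x:x+n],(400,400),interpolation=cv2.INTER_CUBIC)
cv2.imwrite("pics/rel.png",np.hstack([cr(c,230,140,100),cr(a,145,190,60)]))
t=s["tcp_pos"]; d=np.array([.46,.20,.216])-t; print((s["ee_rot"].T@d*100).round(1))
```

```text
12.7167 [ 0.54114478 -0.2884969   0.2180679 ] 0.6509859662490962
[-11.3  48.2   0.1]
```

View pics/rel.png

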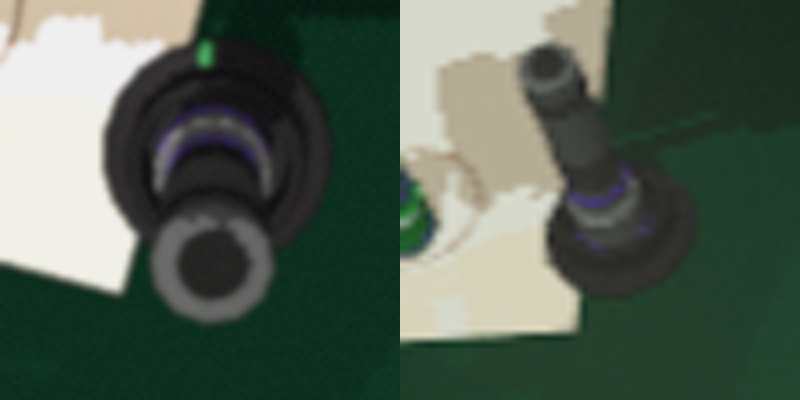

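The torch stands upright in its cup, and the lit contact mark shows in the crop at (205,55). Next I'll view the gauge from both sides with the wrist camera.

Call:
arm_command --pt "0 0 0 -2 0.8 -0.5 -0.3" --pt "0 0 0 -5 2.2 -1 -0.3" --pt "0 0 0 -8.5 3.7 -1.2 -0.3" --pt "0 0 0 -12 5.2 -1.2 -0.3" --pt "0 0 0 -15.5 6.7 -1.2 -0.3" --pt "0 0 0 -19 8.2 -1.2 -0.3" --pt "0 0 0 -22 9.6 -1.2 -0.3" --pt "0 0 0 -25 10.9 -1.2 -0.3"

```text
time_s: 13.48
tcp_pos: [0.7296, -0.0896, 0.2251]
ee_rot: [[-0.923, -0.385, -0.004], [-0.385, 0.923, 0.0], [0.004, 0.002, -1.0]]
wrist_force: [0.2, -0.4, 0.2]
gripper_width: 0.657
gripper_force: 0.0
```

Call:
arm_command --pt "0 0 0 -2 0.9 0 -0.3" --pt "0 0 0 -3.5 1.5 0 -0.3" --pt "0 0 0 -4 1.7 0 -0.3" --pt "0 0 0 -4 1.7 0 -0.3" --pt "0 0 0 -4 1.7 0 -0.3" --pt "0 0 0 -4 1.7 0 -0.3" --pt "0 0 0 -4 1.7 0 -0.3" --pt "0 0 0 -4 1.7 0 -0.3"

```text
time_s: 14.15
tcp_pos: [0.7592, -0.0615, 0.2285]
ee_rot: [[-0.924, -0.384, 0.0], [-0.384, 0.924, 0.0], [-0.0, -0.0, -1.0]]
wrist_force: [-0.8, -0.5, 0.3]
gripper_width: 0.648
gripper_force: 0.0
```

Run:
```python
from h import *
import pickle
s=sense(); print(s["time_s"],s["tcp_pos"],s["joint_velocities"])
c=cam("wrist"); pickle.dump(c,open("g1.pkl","wb")); cv2.imwrite("pics/g1.png",c["img"])
print([proj(c,p).round(0).tolist() for p in((.672,.025,.09),(.69,.02,.184),(.7,.02,.012))])
```

```text
14.15 [ 0.75919633 -0.06146671  0.22847755] [ 0.12609732 -0.01209172  0.3798696  -0.12822745 -0.00772162 -0.04001289]
[[416.0, 140.0], [451.0, 175.0], [373.0, 157.0]]
```

Call:
arm_command --pt "0 0 0 -0.7 1.5 0 -0.3" --pt "0 0 0 -2 4.5 0 -0.3" --pt "0 0 0 -3.3 8 0 -0.3" --pt "0 0 0 -4.8 11.5 0 -0.3" --pt "0 0 0 -6 14.5 0 -0.3" --pt "0 0 0 -6.7 16 0 -0.3" --pt "0 0 0 -6.9 16.6 0 -0.3" --pt "0 0 0 -6.9 16.6 0 -0.3"

```text
time_s: 14.87
tcp_pos: [0.7593, 0.1211, 0.2278]
ee_rot: [[-0.922, -0.387, -0.0], [-0.387, 0.922, -0.0], [0.0, 0.0, -1.0]]
wrist_force: [0.8, -0.2, -0.0]
gripper_width: 0.652
gripper_force: 0.0
```

Call:
arm_command --pt "0 0 0 0 0 0 -0.3" --pt "0 0 0 0 0 0 -0.3" --pt "0 0 0 0 0 0 -0.3" --pt "0 0 0 0 0 0 -0.3" --pt "0 0 0 0 0 0 -0.3"

```text
time_s: 15.28
tcp_pos: [0.7596, 0.1181, 0.228]
ee_rot: [[-0.924, -0.383, -0.0], [-0.383, 0.924, -0.0], [0.0, -0.0, -1.0]]
wrist_force: [-0.5, -0.8, -0.5]
gripper_width: 0.65
gripper_force: 0.0
```

Run:
```python
from h import *
import pickle
s=sense(); print(s["time_s"],s["tcp_pos"])
d=cam("wrist"); pickle.dump(d,open("g2.pkl","wb")); c=pickle.load(open("g1.pkl","rb"))
I=[]
for q in(c,d):
    u,v=proj(q,(.68,.022,.09)).astype(int); x=max(0,min(u-65,430)); y=max(0,min(v-100,220)); print(x,y); I.append(cv2.resize(q["img"][y:y+200,x:x+130],(390,600),interpolation=cv2.INTER_CUBIC))
cv2.imwrite("pics/g12.png",np.hstack(I))
```

```text
15.2833 [0.7596467  0.11805639 0.22796511]
343 47
146 0
```

View pics/g12.png

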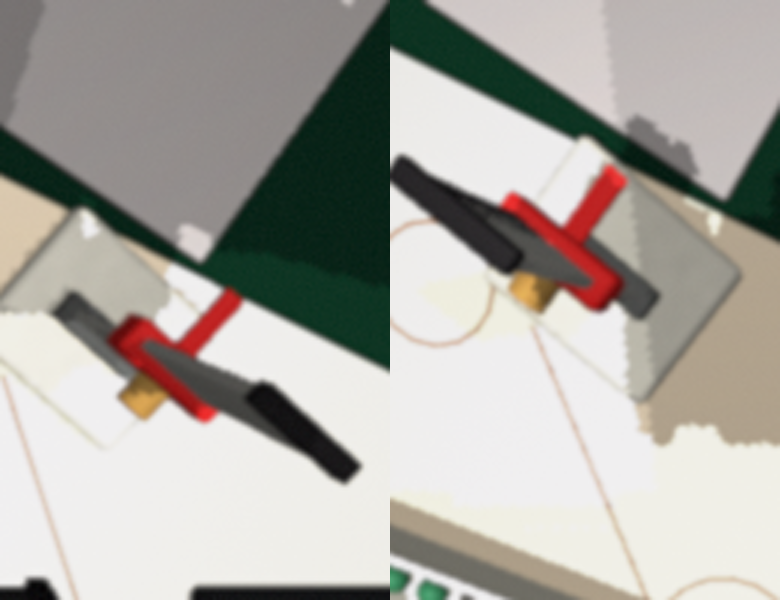

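The gauge is clear in both crops. The pointer tip is at crop pixel (236,294) on the left and (616,176) on the right. The black cap ends and foot corners serve as height checks.

Run:
```python
from h import *
import pickle
c,d,b=[pickle.load(open(f,"rb")) for f in("g1.pkl","g2.pkl","c.pkl")]; b=b["side"]
L=lambda x,y:(343+(x-1)/3,47+(y-1)/3); R=lambda x,y:(146+(x-391)/3,(y-1)/3)
for k,l,r in(("tip",(236,294),(616,176)),("rule top A",(264,386),(404,162)),("rule top B",(350,472),(514,262)),("foot top corner far(mat)",(82,208),(585,138)),("foot corner back",(105,447),(640,400)),("mat corner z.003",(203,262),(727,200))):
    X=tri(c,L(*l),d,R(*r)); print(k,X.round(4),"resid",(proj(c,X)-L(*l)).round(1),(proj(d,X)-R(*r)).round(1),"side px",proj(b,X).round(1))
t=[onz(q,*p,.09) for q,p in((c,L(236,294)),(d,R(616,176)))]; print(t)
# refined magnifier from present scene? wrist view of lens
P=sense(); T=np.array([.476,.257,.228])-P["tcp_pos"]; print((P["ee_rot"].T@T*100).round(1))
```

```text
tip [0.6748 0.0293 0.0953] resid [-0.3  0.7] [ 0.3 -0.7] side px [228.7 212.7]
rule top A [0.6945 0.0095 0.1818] resid [ 0.1 -0.3] [-0.1  0.3] side px [223.8 184.8]
rule top B [0.7036 0.0344 0.1826] resid [ 0.2 -0.4] [-0.2  0.4] side px [216.4 189.8]
foot top corner far(mat) [ 0.6622 -0.0021  0.0099] resid [ 0. -0.] [-0.  0.] side px [238.9 224.9]
foot corner back [0.737  0.0448 0.0085] resid [ 0.1 -0.3] [-0.1  0.3] side px [209.4 228.1]
mat corner z.003 [0.6618 0.0486 0.0035] resid [ 0.1 -0.2] [-0.1  0.2] side px [231.4 238.6]
[array([0.6738032 , 0.03132946, 0.09      ]), array([0.67504115, 0.02817645, 0.09      ])]
[20.9 23.7 -0. ]
```

Pointer height works out at 0.095 m. The checks (rule top 0.182 against 0.184, foot 0.009 against 0.012) suggest a bias of about −2 mm, so I take 0.097 m. Next, the magnifier.

Call:
arm_command --pt "0 0 0 0.8 1.5 0 -0.3" --pt "0 0 0 2.5 4.2 0 -0.3" --pt "0 0 0 4.5 7.5 0 -0.3" --pt "0 0 0 6.5 11 0 -0.3" --pt "0 0 0 8.7 14.5 0 -0.3" --pt "0 0 0 10.8 18 0 -0.3" --pt "0 0 0 12.5 21 0 -0.3" --pt "0 0 0 13.5 22.7 0 -0.3"

```text
time_s: 16.0
tcp_pos: [0.545, 0.2785, 0.2286]
ee_rot: [[-0.922, -0.386, 0.0], [-0.386, 0.922, 0.001], [-0.001, 0.001, -1.0]]
wrist_force: [0.1, 0.1, -0.1]
gripper_width: 0.65
gripper_force: 0.0
```

Call:
arm_command --pt "0 0 0 0.4 0.6 0 -0.3" --pt "0 0 0 0.5 0.7 0 -0.3" --pt "0 0 0 0.5 0.7 0 -0.3" --pt "0 0 0 0.5 0.7 0 -0.3" --pt "0 0 0 0.5 0.7 0 -0.3" --pt "0 0 0 0.5 0.7 0 -0.3"

```text
time_s: 16.5
tcp_pos: [0.5412, 0.2806, 0.2274]
ee_rot: [[-0.924, -0.383, -0.0], [-0.383, 0.924, -0.0], [0.0, -0.0, -1.0]]
wrist_force: [-0.5, 0.8, 0.3]
gripper_width: 0.648
gripper_force: 0.0
```

Run:
```python
from h import *
import pickle
s=sense(); print(s["time_s"],s["tcp_pos"],s["ee_rot"].round(3).tolist())
c=cam("wrist"); pickle.dump(c,open("m.pkl","wb")); cv2.imwrite("pics/m.png",c["img"])
print([proj(c,p).round(0).tolist() for p in((.543,.282,.01),(.42,.237,.018))])
```

```text
16.5 [0.54117729 0.28064316 0.22744525] [[-0.924, -0.383, -0.0], [-0.383, 0.924, -0.0], [0.0, -0.0, -1.0]]
[[284.0, 180.0], [290.0, 52.0]]
```

View pics/m.png

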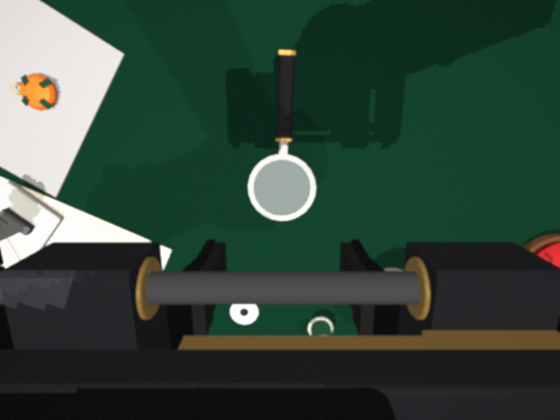

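Wrist view: the lens ring is centred at (282,187). The handle runs from (284,142) up to (287,50), nearly along the tool's x.

Run:
```python
from h import *
import pickle
c=pickle.load(open("m.pkl","rb")); g=c["img"].max(2); m=np.zeros_like(g); m[150:225,245:320]=(g[150:225,245:320]>110)
n,l,st,ce=cv2.connectedComponentsWithStats(m); i=1+st[1:,4].argmax(); k=np.argwhere(l==i)[:,::-1]; k=k[k[:,1]>158]
h=cv2.convexHull(k.astype(np.float32)); e=cv2.fitEllipse(h); print(e); L=onz(c,*e[0],.008)
A=onz(c,287,53,.018); B=onz(c,284.2,138,.018)
print("lens",L.round(4),"handle ends",A.round(4),B.round(4), "dist",np.linalg.norm((L-A)[:2]),np.linalg.norm((L-B)[:2]))
for p,q in((A,B),(A,L)): v=q-p; print("az",np.degrees(np.arctan2(v[1],v[0])).round(2))
# handle rows: edges
for r in(65,80,95,110,125):
    row=c["img"][r,265:310].astype(int); dk=np.nonzero(row[:,1]<35)[0]; print(r,265+dk.min() if len(dk) else None,265+dk.max() if len(dk) else None)
s=sense(); v=(A-L)[:2]; v/=np.linalg.norm(v); G=np.r_[L[:2]+.07*v,.021]; print("G",G.round(4),(s["ee_rot"].T@(G-s["tcp_pos"])*100).round(2))
x=s["ee_rot"][:2,0]; print("tool x az",np.degrees(np.arctan2(x[1],x[0])),"handle dir az",np.degrees(np.arctan2(v[1],v[0])))
```

```text
((281.52508544921875, 187.03030395507812), (68.07798767089844, 69.52003479003906), 96.32682800292969)
lens [0.5514 0.2824 0.008 ] handle ends [0.4218 0.235  0.018 ] [0.4996 0.2642 0.018 ] dist 0.1380042773378965 0.05486459787040485
az 20.56
az 20.09
65 278 294
80 278 293
95 277 292
110 277 292
125 276 291
G [0.4857 0.2583 0.021 ] [ 5.97  0.06 20.65]
tool x az -157.47019385351868 handle dir az -159.91208962580794
```

Call:
arm_command --pt "0 0 0.02 1 0 1 -0.3" --pt "0 0 0.038 2.5 0.1 3.5 -0.3" --pt "0 0 0.038 4 0.1 6.5 -0.3" --pt "0 0 0.038 5.2 0.1 9.5 -0.3" --pt "0 0 0.038 5.8 0.1 12.5 -0.3" --pt "0 0 0.038 6 0.1 14.5 -0.3" --pt "0 0 0.038 6 0.1 15.5 -0.3" --pt "0 0 0.038 6 0.1 15.5 -0.3"

```text
time_s: 17.22
tcp_pos: [0.4839, 0.2581, 0.0706]
ee_rot: [[-0.937, -0.349, -0.003], [-0.349, 0.937, -0.003], [0.004, -0.002, -1.0]]
wrist_force: [-0.4, 0.3, 0.1]
gripper_width: 0.655
gripper_force: 0.0
```

Call:
arm_command --pt "0 0 0 0 0 0.8 -0.3" --pt "0 0 0 0 0 2 -0.3" --pt "0 0 0 0 0 3.2 -0.3" --pt "0 0 0 0 0 4.2 -0.3" --pt "0 0 0 0 0 4.8 -0.3" --pt "0 0 0 0 0 5 -0.3" --pt "0 0 0 0 0 5 -0.3" --pt "0 0 0 0 0 5 -0.3"

```text
time_s: 17.88
tcp_pos: [0.4851, 0.2597, 0.0234]
ee_rot: [[-0.937, -0.349, 0.001], [-0.349, 0.937, 0.001], [-0.001, 0.0, -1.0]]
wrist_force: [-0.3, -0.1, -0.2]
gripper_width: 0.648
gripper_force: 0.0
```

Run:
```python
from h import *
s=sense(); print(s["time_s"],s["tcp_pos"],s["wrist_force"],s["ee_rot"].round(3).tolist())
a=cam("scene");b=cam("side");w=cam("wrist")
def cr(c,x,y,n): return cv2.resize(c["img"][y:y+n,x:x+n],(400,400),interpolation=cv2.INTER_CUBIC)
cv2.imwrite("pics/pre.png",np.hstack([cr(w,190,60,200),cr(a,345,180,70)]))
```

```text
17.8833 [0.4850638  0.25969701 0.02337599] [-0.25859451 -0.09353622 -0.17770849] [[-0.937, -0.349, 0.001], [-0.349, 0.937, 0.001], [-0.001, 0.0, -1.0]]
```

Call:
arm_command --pt "0 0 0 0 0 0.1 0" --pt "0 0 0 0 0 0.1 0.2" --pt "0 0 0 0 0 0.1 0.4" --pt "0 0 0 0 0 0.1 0.6" --pt "0 0 0 0 0 0.1 1" --pt "0 0 0 0 0 0.1 1" --pt "0 0 0 0 0 0.1 1" --pt "0 0 0 0 0 0.1 1"

```text
time_s: 18.7
tcp_pos: [0.4846, 0.2593, 0.0218]
ee_rot: [[-0.937, -0.349, -0.0], [-0.349, 0.937, -0.0], [0.0, -0.0, -1.0]]
wrist_force: [0.2, -0.1, -0.1]
gripper_width: 0.132
gripper_force: 0.0
```

Call:
arm_command --pt "0 0 0 0 0 -0.2 1" --pt "0 0 0 0 0 -0.7 1" --pt "0 0 0 0 0 -2 1" --pt "0 0 0 0 0 -4 1" --pt "0 0 0 0 0 -6.5 1" --pt "0 0 0 0 0 -8.5 1" --pt "0 0 0 0 0 -9.7 1" --pt "0 0 0 0 0 -10 1"

```text
time_s: 19.37
tcp_pos: [0.4858, 0.2604, 0.1251]
ee_rot: [[-0.937, -0.35, 0.005], [-0.35, 0.937, 0.004], [-0.006, 0.002, -1.0]]
wrist_force: [-1.5, -0.1, -1.1]
gripper_width: 0.004
gripper_force: 0.0
```

Call:
arm_command --pt "0 0 0 0 0 0 1" --pt "0 0 0 0 0 0 1" --pt "0 0 0 0 0 0 1" --pt "0 0 0 0 0 0 1" --pt "0 0 0 0 0 0 1" --pt "0 0 0 0 0 0 1"

```text
time_s: 19.87
tcp_pos: [0.4843, 0.2591, 0.1212]
ee_rot: [[-0.937, -0.349, -0.001], [-0.349, 0.937, -0.001], [0.001, -0.001, -1.0]]
wrist_force: [-0.1, -0.2, -0.2]
gripper_width: 0.003
gripper_force: 0.0
```

Run:
```python
from h import *
import pickle
s=sense(); t=s["tcp_pos"]; x=-s["ee_rot"][:,0]; print(s["time_s"],t,s["gripper_width"],s["wrist_force"],s["moment"],s["ee_rot"].round(3).tolist())
E0=t+.07*x-np.r_[0,0,.016]; print("expected lens",E0.round(4))
C={}
for n in("scene","side"):
    c=C[n]=cam(n); u,v=proj(c,E0).astype(int); r=32
    p=c["img"][v-r:v+r,u-r:u+r].astype(int); g=p.max(2); m=(g>85).astype(np.uint8)
    k=cv2.connectedComponentsWithStats(m); print(n,(u,v),[(st.tolist(),ce.round(0).tolist()) for st,ce in zip(k[2][1:],k[3][1:]) if st[4]>30])
    cv2.imwrite(f"pics/held_{n}.png",c["img"])
pickle.dump(C,open("held.pkl","wb"))
```

```text
19.8667 [0.48433542 0.25914158 0.1211569 ] 0.0034316678967333584 [-0.14222933 -0.22179916 -0.18453362] [-0.01069896  0.02599821  0.02065822] [[-0.937, -0.349, -0.001], [-0.349, 0.937, -0.001], [0.001, -0.001, -1.0]]
expected lens [0.5499 0.2836 0.1051]
scene (np.int64(392), np.int64(215)) [([10, 33, 30, 31, 621], [24.0, 51.0])]
side (np.int64(225), np.int64(301)) [([0, 0, 17, 7, 83], [8.0, 2.0]), ([59, 0, 5, 18, 63], [62.0, 7.0]), ([20, 37, 37, 27, 584], [33.0, 51.0])]
```

The jaws closed fully and hold nothing, so the grasp missed. I'll go back to the viewing pose and measure the magnifier again.

Call:
arm_command --pt "0 0 0 0 0 -1.5 -0.3" --pt "0 0 0 -1 0 -4 -0.3" --pt "0 0 0 -3 0 -7 -0.3" --pt "0 0 0 -5 0 -9.5 -0.3" --pt "0 0 0 -6 0 -10.6 -0.3" --pt "0 0 0 -6.1 0 -10.7 -0.3" --pt "0 0 0 -6.1 0 -10.7 -0.3" --pt "0 0 0 -6.1 0 -10.7 -0.3"

```text
time_s: 20.63
tcp_pos: [0.5404, 0.28, 0.2271]
ee_rot: [[-0.937, -0.349, -0.003], [-0.349, 0.937, -0.002], [0.003, -0.0, -1.0]]
wrist_force: [-0.4, -0.4, -0.3]
gripper_width: 0.528
gripper_force: 0.0
```

Call:
arm_command --pt "0 0 0 0 0 0 -0.3" --pt "0 0 0 0 0 0 -0.3" --pt "0 0 0 0 0 0 -0.3"

```text
time_s: 20.88
tcp_pos: [0.541, 0.2803, 0.2281]
ee_rot: [[-0.937, -0.35, -0.001], [-0.35, 0.937, -0.001], [0.002, -0.001, -1.0]]
wrist_force: [-0.7, 0.2, 0.0]
gripper_width: 0.636
gripper_force: 0.0
```

```bash
cat > mag.py <<'E'
from h import *
c=cam("wrist"); s=sense(); print(s["time_s"],s["tcp_pos"],s["gripper_width"])
cv2.imwrite("pics/m2.png",c["img"])
g=c["img"].max(2)
# bright ring
m=np.zeros_like(g); m[100:232,200:420]=g[100:232,200:420]>110
n,l,st,ce=cv2.connectedComponentsWithStats(m); i=1+st[1:,4].argmax(); print("ring",st[i])
k=np.argwhere(l==i)[:,::-1]
y0=st[i,1]; bot=y0+st[i,3]; k=k[k[:,1]>bot-66]
e=cv2.fitEllipse(cv2.convexHull(k.astype(np.float32))); print(e)
for r in range(30,150,8):
    row=c["img"][r,200:400].astype(int); dk=np.nonzero(row[:,1]<35)[0]+200
    sp=np.split(dk,np.nonzero(np.diff(dk)>1)[0]+1); print(r,[(int(q[0]),int(q[-1])) for q in sp if len(q)>5])
b=cv2.cvtColor(c["img"],cv2.COLOR_BGR2HSV); m=((b[...,0]>12)&(b[...,0]<30)&(b[...,1]>110)&(b[...,2]>110)).astype(np.uint8); m[235:]=0
n,l,st,ce=cv2.connectedComponentsWithStats(m); print([(q.tolist(),w.round(1).tolist()) for q,w in zip(st[1:],ce[1:]) if q[4]>15])
E
python3 mag.py
```

```text
20.9333 [0.54119253 0.2804341  0.22837856] 0.6435316645381705
ring [ 248  138   70   84 3899]
((282.0995178222656, 187.5076446533203), (67.92304229736328, 69.48868560791016), 95.00045013427734)
30 []
38 []
46 []
54 []
62 []
70 []
78 []
86 []
94 []
102 []
110 [(274, 281)]
118 [(274, 290)]
126 [(275, 289)]
134 [(275, 280), (283, 289)]
142 []
[([273, 50, 19, 6, 109], [281.9, 52.5]), ([17, 87, 34, 31, 632], [34.6, 101.6]), ([275, 138, 16, 4, 49], [282.8, 139.5])]
```

The magnifier has not moved: ring at (282,187), handle columns still 274–290. I'll check numerically how the jaws stood relative to the handle before closing, using the saved crop.

Run:
```python
from h import *
p=cv2.imread("pics/pre.png")[:,:400]; p=cv2.resize(p,(200,200),interpolation=cv2.INTER_AREA)
b=cv2.cvtColor(p,cv2.COLOR_BGR2HSV); m=((b[...,0]>12)&(b[...,0]<30)&(b[...,1]>110)&(b[...,2]>110)).astype(np.uint8)
n,l,st,ce=cv2.connectedComponentsWithStats(m); print([(q.tolist(),w.round(1).tolist()) for q,w in zip(st[1:],ce[1:]) if q[4]>15])
for r in range(20,200,12):
    print(r+60,''.join('#' if v<30 else ('+' if v<60 else ('-' if v<110 else '.')) for v in p[r,::2].max(1)))
# wrist camera pose relative to TCP, from the current view, used to predict pixels at the grasp pose
c=cam("wrist"); s=sense(); R=s["ee_rot"]; t=s["tcp_pos"]
for z in (-.019,0,.019): print("pt on tool axis",z,proj(c,t-R[:,2]*-z).round(1))
for u,v,z in((282,52.5,.017),(282.8,139.5,.017),(282.1,187.5,.008)):
    w=onz(c,u,v,z); print(w.round(4),"in tool",(R.T@(w-t)*1000).round(1))
print(np.c_[R.T@(-c["R"].T@c["t"]-t)].T.round(4),(c["R"]@R).round(3).tolist())
```

```text
[([73, 50, 37, 11, 101], [91.1, 55.1])]
80 ..................................------------------------------------------------------------------
92 ..................----------------------------------------------------------------------------------
104 ................------------------------------------------------------------------------------------
116 ................--------------------....................--------------------------------------------
128 ........--------------------------------------------------------------------------------------------
140 ...............-------------------------------------------------------------------------------------
152 ...............-------------------------------------------------------------------------------------
164 ...-------------------------------------------------------------------------------------------------
176 ----------------------------------------------------------------------------------------------------
188 ----------------------------------------------------------------------------------------------------
200 --------
[... 172 characters left out ...]
-------------------------
224 ----------------------------------------------------------------------------------------------------
236 ---------------------------...........----------------....................------------------------..
248 -------+++++----------------------------------------------------------------------+++++--------.....
pt on tool axis -0.019 [284.5 270.2]
pt on tool axis 0 [284.3 254.2]
pt on tool axis 0.019 [284.2 241.1]
[0.4211 0.2341 0.017 ] in tool [128.7  -1.4 211.6]
[0.5011 0.2646 0.017 ] in tool [ 43.1  -0.8 211.5]
[0.5518 0.2826 0.008 ] in tool [-10.7  -1.7 220.5]
[[ 0.069  -0.0006 -0.1667]] [[-0.002, 1.0, 0.001], [-0.966, -0.002, -0.257], [-0.257, -0.001, 0.966]]
```

Call:
arm_command --pt "0 0 0 1 0 1 -0.3" --pt "0 0 0 2.5 -0.1 3.5 -0.3" --pt "0 0 0 4 -0.1 6.5 -0.3" --pt "0 0 0 5.2 -0.1 9.5 -0.3" --pt "0 0 0 5.8 -0.1 12.5 -0.3" --pt "0 0 0 6 -0.1 14.5 -0.3" --pt "0 0 0 6 -0.1 16 -0.3" --pt "0 0 0 6 -0.1 17 -0.3"

```text
time_s: 21.65
tcp_pos: [0.4849, 0.258, 0.0571]
ee_rot: [[-0.937, -0.349, -0.002], [-0.349, 0.937, -0.002], [0.003, -0.001, -1.0]]
wrist_force: [-0.1, -0.3, -0.6]
gripper_width: 0.646
gripper_force: 0.0
```

Call:
arm_command --pt "0 0 0 0 0 1 -0.3" --pt "0 0 0 0 0 2 -0.3" --pt "0 0 0 0 0 2.8 -0.3" --pt "0 0 0 0 0 3.4 -0.3" --pt "0 0 0 0 0 3.7 -0.3" --pt "0 0 0 0 0 3.7 -0.3" --pt "0 0 0 0 0 3.7 -0.3"

```text
time_s: 22.23
tcp_pos: [0.4861, 0.2589, 0.0221]
ee_rot: [[-0.937, -0.349, 0.0], [-0.349, 0.937, 0.0], [-0.0, 0.0, -1.0]]
wrist_force: [0.5, -1.1, -0.2]
gripper_width: 0.647
gripper_force: 0.0
```

Call:
arm_command --pt "0 0 0 0 0 0 0.2" --pt "0 0 0 0 0 0 0.4" --pt "0 0 0 0 0 0 0.5" --pt "0 0 0 0 0 0 0.5" --pt "0 0 0 0 0 0 0.5"

```text
time_s: 22.65
tcp_pos: [0.4859, 0.2588, 0.0221]
ee_rot: [[-0.937, -0.349, 0.0], [-0.349, 0.937, 0.0], [-0.0, 0.0, -1.0]]
wrist_force: [0.4, -0.5, -0.0]
gripper_width: 0.354
gripper_force: 0.0
```

Call:
arm_command --pt "0 0 0 0 0 0 0.7" --pt "0 0 0 0 0 0 0.7" --pt "0 0 0 0 0 0 0.7"

```text
time_s: 22.9
tcp_pos: [0.4858, 0.2587, 0.0219]
ee_rot: [[-0.937, -0.349, -0.0], [-0.349, 0.937, -0.0], [0.0, -0.0, -1.0]]
wrist_force: [0.7, 0.5, 0.5]
gripper_width: 0.174
gripper_force: 0.0
```

Run:
```python
from h import *
s=sense(); print(s["time_s"],s["tcp_pos"],s["gripper_width"],s["gripper_force"],s["wrist_force"].round(2),s["moment"].round(3))
w=cam("wrist"); cv2.imwrite("pics/cl.png",w["img"]); p=w["img"]
for r in range(90,300,10): print(r,''.join('#' if v<30 else ('+' if v<60 else ('-' if v<110 else '.')) for v in p[r,180:390:2].max(1)))
```

```text
22.9 [0.48583847 0.25872793 0.02185529] 0.17380895239452357 0.0 [0.71 0.51 0.48] [-0.027 -0.065 -0.02 ]
90 ...........................--....--.-.------.-----------------------.-.-------.--------------------------
100 .....................-------.----..---------.-------.--.------.---..----....-----------------------------
110 ......................------..-.-.-.--.-......................-----.---..---.-...-------.----.---.-------
120 ......................---..-.--.---..-....--................--...---.--...---.----..-------..-----.----.-
130 ......................----..-----..--...--.-------------------..--.-..---.--.------------.--.----..------
140 ....................-.---....--.-----.-..---------------------...--------...---...-.---.--.-.-.----.-.---
150 .......................-.---.-.-.....--...-------------------...----....-.---.--....-....-..--.--------.-
160 ..................-.---....-....-...--..-..-------------------..-..--.-...-....-..........--...----....--
170 .......-.--...---...-....-..--......-..-...------------------.-..---...-.......-.-..-.......-..--..-.-.--
180 .-.
[... 612 characters left out ...]
.......-..-...-.-..-.....-..-..-....---.
240 ----.....................----.-...--++--.-.-----------------.--.--++--.....----------------------........
250 -----------------------------.-.--++++----------------------------++++--.--------------------------------
260 -------------------------.....--+++++---------------..-------------+++++--.....--------------------------
270 ------------------------......-------------------------------------------.......-------------------------
280 ......................--........................................................-........................
290 .........................................................................................................
```

Call:
arm_command --pt "0 0 0 0 0 0 1" --pt "0 0 0 0 0 0 1" --pt "0 0 0 0 0 0 1"

```text
time_s: 23.2
tcp_pos: [0.4859, 0.2587, 0.0218]
ee_rot: [[-0.937, -0.349, 0.0], [-0.349, 0.937, 0.0], [-0.0, 0.0, -1.0]]
wrist_force: [0.7, 0.3, 0.7]
gripper_width: 0.037
gripper_force: 0.0
```

Run:
```python
from h import *
s=sense(); print(s["time_s"],s["tcp_pos"],s["gripper_width"],s["gripper_force"],s["wrist_force"].round(2),s["moment"].round(3))
w=cam("wrist"); p=w["img"]
for r in list(range(100,120,3))+list(range(220,276,5)): print(r,''.join('#' if v<30 else ('+' if v<60 else ('-' if v<90 else '.')) for v in p[r,230:340].max(1)))
```

```text
23.2 [0.48585575 0.25874677 0.02184377] 0.03706949498846705 0.0 [0.73 0.25 0.74] [ 0.011  0.004 -0.029]
100 ..............................................................................................................
103 ..............................................................................................................
106 ..............................................................................................................
109 ..............................................................................................................
112 ..............................................................................................................
115 ..............................................................................................................
118 ..............................................................................................................
220 ......................................-------------------------------.........................................
225 ......................................-------------------------------...
[... 488 characters left out ...]
----------
250 -------------------------------++++++++----------------------------++++++++-----------------------------------
255 -------------------------------++++++++-----------------------------+++++++-----------------------------------
260 --------------------------........-+++------------------------------++++-........-----------------------------
265 -------------------------.........-+----------------------------------+-..........----------------------------
270 ...................................----------------....-----------------......................................
275 ..............................................................................................................
```

The fingers closed to 3 mm over the unmoved handle, and their lower edge shows at row 240, where points at TCP level project. So the real fingertips reach only a few millimetres past the TCP, less than the stated 19 mm. I'll open and go lower in small steps, watching the force.

Call:
arm_command --pt "0 0 0 0 0 0 0.4" --pt "0 0 0 0 0 0 0" --pt "0 0 0 0 0 0 -0.3" --pt "0 0 0 0 0 0 -0.3" --pt "0 0 0 0 0 0 -0.3" --pt "0 0 0 0 0 0 -0.3" --pt "0 0 0 0 0 0 -0.3" --pt "0 0 0 0 0 0 -0.3"

```text
time_s: 23.92
tcp_pos: [0.4858, 0.2588, 0.0219]
ee_rot: [[-0.937, -0.349, 0.0], [-0.349, 0.937, 0.0], [-0.0, 0.0, -1.0]]
wrist_force: [-0.3, -0.2, -0.3]
gripper_width: 0.539
gripper_force: 0.0
```

Call:
arm_command --pt "0 0 0 0 0 0.1 -0.3" --pt "0 0 0 0 0 0.2 -0.3" --pt "0 0 0 0 0 0.3 -0.3" --pt "0 0 0 0 0 0.4 -0.3" --pt "0 0 0 0 0 0.4 -0.3"

```text
time_s: 24.33
tcp_pos: [0.4857, 0.2586, 0.0176]
ee_rot: [[-0.937, -0.349, -0.0], [-0.349, 0.937, -0.0], [0.0, -0.0, -1.0]]
wrist_force: [0.1, 0.6, -0.8]
gripper_width: 0.648
gripper_force: 0.0
```

Call:
arm_command --pt "0 0 0 0 0 0.1 -0.3" --pt "0 0 0 0 0 0.2 -0.3" --pt "0 0 0 0 0 0.2 -0.3"

```text
time_s: 24.58
tcp_pos: [0.4857, 0.2587, 0.0156]
ee_rot: [[-0.937, -0.349, -0.0], [-0.349, 0.937, -0.0], [0.0, -0.0, -1.0]]
wrist_force: [0.4, -0.1, 0.1]
gripper_width: 0.646
gripper_force: 0.0
```

Call:
arm_command --pt "0 0 0 0 0 0.1 -0.3" --pt "0 0 0 0 0 0.2 -0.3" --pt "0 0 0 0 0 0.3 -0.3" --pt "0 0 0 0 0 0.3 -0.3"

```text
time_s: 24.92
tcp_pos: [0.4857, 0.2586, 0.0126]
ee_rot: [[-0.937, -0.349, -0.0], [-0.349, 0.937, -0.0], [0.0, -0.0, -1.0]]
wrist_force: [-1.2, 0.4, 0.7]
gripper_width: 0.653
gripper_force: 0.0
```

Call:
arm_command --pt "0 0 0 0 0 0.1 -0.3" --pt "0 0 0 0 0 0.2 -0.3" --pt "0 0 0 0 0 0.3 -0.3" --pt "0 0 0 0 0 0.3 -0.3"

```text
time_s: 25.25
tcp_pos: [0.4857, 0.2586, 0.0096]
ee_rot: [[-0.937, -0.349, -0.0], [-0.349, 0.937, -0.0], [0.0, -0.0, -1.0]]
wrist_force: [-0.7, -0.7, -0.6]
gripper_width: 0.648
gripper_force: 0.0
```

Call:
arm_command --pt "0 0 0 0 0 0 0.1" --pt "0 0 0 0 0 0 0.3" --pt "0 0 0 0 0 0 0.5" --pt "0 0 0 0 0 0 0.6" --pt "0 0 0 0 0 0 0.7" --pt "0 0 0 0 0 0 1" --pt "0 0 0 0 0 0 1" --pt "0 0 0 0 0 0 1"

```text
time_s: 25.92
tcp_pos: [0.4858, 0.2588, 0.0099]
ee_rot: [[-0.937, -0.349, 0.0], [-0.349, 0.937, 0.0], [-0.0, 0.0, -1.0]]
wrist_force: [0.1, -0.1, -0.1]
gripper_width: 0.176
gripper_force: 30.0
```

Call:
arm_command --pt "0 0 0 0 0 0 1" --pt "0 0 0 0 0 0 1" --pt "0 0 0 0 0 0 1"

```text
time_s: 26.17
tcp_pos: [0.4859, 0.2588, 0.0099]
ee_rot: [[-0.937, -0.349, 0.0], [-0.349, 0.937, 0.0], [-0.0, 0.0, -1.0]]
wrist_force: [-0.6, 0.1, 0.8]
gripper_width: 0.176
gripper_force: 30.0
```

Gripped at last: 0.176 of the opening ≈ 15 mm, at 30 N. I'll lift gently.

Call:
arm_command --pt "0 0 0 0 0 -0.2 1" --pt "0 0 0 0 0 -0.6 1" --pt "0 0 0 0 0 -1.4 1" --pt "0 0 0 0 0 -2.6 1" --pt "0 0 0 0 0 -4 1" --pt "0 0 0 0 0 -5.4 1" --pt "0 0 0 0 0 -6.6 1" --pt "0 0 0 0 0 -7.6 1"

```text
time_s: 26.83
tcp_pos: [0.4861, 0.2589, 0.0876]
ee_rot: [[-0.937, -0.349, 0.001], [-0.349, 0.937, 0.001], [-0.001, 0.001, -1.0]]
wrist_force: [0.6, 0.0, -0.7]
gripper_width: 0.18
gripper_force: 30.0
```

Call:
arm_command --pt "0 0 0 0 0 -0.8 1" --pt "0 0 0 0 0 -1.3 1" --pt "0 0 0 0 0 -1.6 1" --pt "0 0 0 0.2 -0.6 -1.6 1" --pt "0 0 0 0.6 -1.8 -1.6 1" --pt "0 0 0 1.3 -3.6 -1.6 1" --pt "0 0 0 2.2 -6 -1.6 1" --pt "0 0 0 3.1 -8.6 -1.6 1"

```text
time_s: 27.5
tcp_pos: [0.4859, 0.1655, 0.1009]
ee_rot: [[-0.937, -0.35, -0.002], [-0.35, 0.937, -0.001], [0.002, -0.0, -1.0]]
wrist_force: [0.4, 0.2, -2.0]
gripper_width: 0.177
gripper_force: 30.0
```

Call:
arm_command --pt "0 0 0 0.9 -2.7 0 1" --pt "0 0 0 1.9 -5.4 0 1" --pt "0 0 0 2.9 -8 0 1" --pt "0 0 0 3.9 -10.6 0 1" --pt "0 0 0 4.8 -13 0 1" --pt "0 0 0 5.5 -15 0 1" --pt "0 0 0 6 -16.4 0 1" --pt "0 0 0 6.2 -17.1 0 1"

```text
time_s: 28.17
tcp_pos: [0.4869, -0.0172, 0.1011]
ee_rot: [[-0.938, -0.347, -0.003], [-0.347, 0.938, -0.001], [0.003, 0.0, -1.0]]
wrist_force: [0.9, -0.7, -1.7]
gripper_width: 0.177
gripper_force: 30.0
```

Call:
arm_command --pt "0 0 0 0 0 0 1" --pt "0 0 0 0 0 0 1" --pt "0 0 0 0 0 0 1" --pt "0 0 0 0 0 0 1" --pt "0 0 0 0 0 0 1"

```text
time_s: 28.58
tcp_pos: [0.4885, -0.0138, 0.1018]
ee_rot: [[-0.937, -0.35, 0.0], [-0.35, 0.937, 0.0], [-0.0, 0.0, -1.0]]
wrist_force: [-0.5, 0.4, -1.9]
gripper_width: 0.176
gripper_force: 30.0
```

```bash
cat > lens.py <<'E'
from h import *
import pickle
s=sense(); t=s["tcp_pos"]; R=s["ee_rot"]; x=-R[:,0]; print(s["time_s"],t,s["gripper_width"],s["gripper_force"],s["wrist_force"].round(2))
E0=t+.0702*x-np.r_[0,0,.0049]; print("expected lens",E0.round(4),"delta to goal, tool cm",(R.T@(np.r_[.488,-.0148,.1019]-t)*100).round(2))
C={}
for n in("scene","side"):
    c=C[n]=cam(n); cv2.imwrite(f"pics/fin_{n}.png",c["img"])
    u,v=proj(c,E0); print(n,"exp px",u.round(1),v.round(1))
    ring=[proj(c,E0+.038*np.array([np.cos(a),np.sin(a),0])) for a in np.linspace(0,6.28,60)]; ring=np.array(ring); print("pred bbox",ring.min(0).round(1),ring.max(0).round(1))
    p=c["img"].astype(int)
    for r in range(int(v)-26,int(v)+27,4): print(r,''.join("%x"%(q//16) for q in p[r,int(u)-34:int(u)+35].max(1)))
pickle.dump(C,open("fin.pkl","wb"))
E
python3 lens.py
```

```text
28.5833 [ 0.48852476 -0.01382643  0.10182585] 0.1762081128203711 29.999639689922333 [-0.46  0.4  -1.94]
expected lens [0.5543 0.0108 0.0969] delta to goal, tool cm [ 0.08 -0.07 -0.01]
scene exp px 284.1 214.5
pred bbox [269.2 202.3] [299.  227.2]
188 333333333333455323222222222222222233333333333333333333322222333322333
192 333333333332223333322222222222222233333333333333333333333333344444444
196 333333333333333333333333356566653333333333444444443333333333334444444
200 3333333333333333333333333348abb95566543333333333333333333333333444444
204 888888888765444433333336ab9778888888888888ab9533344444444444444444444
208 888888888877777777779aaaaaaaaaaaaaa99998888999aa744444444433444444444
212 88888888877777777779bbaabbbbbaaabbbbbbbbbbbbbbbcbaaaaa986655444444444
216 977779aaaaaaaaaaaaaaabcbbbbbaaaaaaaaaaaaaaabbbcca9aaaaaaaa96444444444
220 aaaaaaaaaaaaaaaaaaaa98acbbaaaaaaaaaaaaaaaaabbb989aaaaaaaa964444444444
224 aaaaaaaaaaaaaaaaaaaaa8777789abbcccccccbba87777779aaaaaaa9644444444444
228 aaaaaaaaaaaaaaaaaaaaa8777776544689998888777777779aaaaaaa8444444444444
232 aaaaaaaaaaaaaaaaaaaaaaa987789987899
[... 580 characters left out ...]
dcca732222222223222222222222222233
215 ffffffffffeb532237bccccddeeeeeeeeeeedeedc8422222222222222222322222222
219 fffffffec633369ccccccdeeeeeeeeeeeeeeeeedddeddb52222222222222222222222
223 fffffd73348ccccccccccceeeeeeeeeeeedededeeeeddc72122222222222222222222
227 cc85336acccccccccccccb9beeeeddeeeedeedeeddddda41111000000000000000000
231 52258acccccccccccccccbbba9789bddcdccccccb8668aa9888766654444332112111
235 68acccccccccccccccccbbbbbbbbbb9789789666777778abbbbbbbbbbbbbb97689666
239 dccccdcccccccccccccccbbbbbba9889999999887666666666669abbbbb9666666666
243 469cccccccccccccccdccccccccb945799a84257666666666666668bbbb9666666521
247 3222233359ccdccccccccccdcdccb7666666666666666666666666677766666521111
```

Ring edges match the prediction in both views: scene columns 270–298 and bottom row 226, side columns 258–282 and bottom row 232. That means the lens is level, centred and at height. I'll make a 1 mm trim and let it settle.

Call:
arm_command --pt "0 0 0 0 -0.1 0 1" --pt "0 0 0 0 -0.1 0 1" --pt "0 0 0 0 -0.1 0 1" --pt "0 0 0 0 -0.1 0 1" --pt "0 0 0 0 -0.1 0 1" --pt "0 0 0 0 -0.1 0 1" --pt "0 0 0 0 -0.1 0 1" --pt "0 0 0 0 -0.1 0 1"

```text
time_s: 29.35
tcp_pos: [0.4888, -0.0155, 0.1018]
ee_rot: [[-0.937, -0.349, -0.0], [-0.349, 0.937, -0.0], [0.0, 0.0, -1.0]]
wrist_force: [0.2, 0.5, -1.6]
gripper_width: 0.177
gripper_force: 30.0
```

Call:
arm_command --pt "0 0 0 0 0 0 1" --pt "0 0 0 0 0 0 1" --pt "0 0 0 0 0 0 1" --pt "0 0 0 0 0 0 1" --pt "0 0 0 0 0 0 1" --pt "0 0 0 0 0 0 1" --pt "0 0 0 0 0 0 1" --pt "0 0 0 0 0 0 1"

```text
time_s: 30.02
tcp_pos: [0.4888, -0.0155, 0.1018]
ee_rot: [[-0.937, -0.349, 0.0], [-0.349, 0.937, 0.0], [-0.0, -0.0, -1.0]]
wrist_force: [0.3, 0.0, -1.6]
gripper_width: 0.177
gripper_force: 30.0
```

Run:
```python
from h import *
import pickle
s=sense(); print(s["time_s"],s["tcp_pos"],s["gripper_width"],np.abs(s["joint_velocities"]).max())
C0=pickle.load(open("c.pkl","rb"))
t=s["tcp_pos"]; print("lens est",(t-.0695*s["ee_rot"][:,0]-np.r_[0,0,.0049]).round(4))
for n,bs in(("scene",((155,190,40,50),(262,226,44,60))),("side",((205,185,34,50),(298,140,30,45),(258,236,24,12)))):
    c=cam(n)
    for x,y,w,h in bs:
        for q in(C0[n],c):
            p=q["img"][y:y+h,x:x+w]; hs=cv2.cvtColor(p,cv2.COLOR_BGR2HSV)
            o=(hs[...,1]>150)&(hs[...,2]>60)&(hs[...,0]>4)&(hs[...,0]<24); r=(hs[...,1]>150)&(hs[...,2]>90)&((hs[...,0]<5)|(hs[...,0]>172)); vi=(hs[...,0]>115)&(hs[...,0]<145)&(hs[...,1]>70)
            print(n,(x,y),*[(k,int(m.sum()),(np.argwhere(m).mean(0)[::-1]+[x,y]).round(1).tolist()) for k,m in(("orange",o),("red",r),("violet",vi)) if m.sum()>6])
```

```text
30.0167 [ 0.48881283 -0.01548856  0.10184993] 0.17685563679479804 0.12686462777868565
lens est [0.5539 0.0088 0.097 ]
scene (155, 190) ('violet', 13, [174.8, 221.1])
scene (155, 190) ('violet', 15, [175.3, 219.1])
scene (262, 226) ('orange', 92, [283.8, 231.5]) ('red', 32, [286.1, 266.2])
scene (262, 226) ('orange', 75, [283.7, 232.1]) ('red', 32, [286.1, 266.2])
side (205, 185) ('red', 54, [223.0, 210.0])
side (205, 185) ('red', 54, [223.0, 210.0])
side (298, 140) ('violet', 23, [312.3, 171.4])
side (298, 140)
side (258, 236) ('orange', 81, [270.0, 240.6])
side (258, 236) ('orange', 79, [270.0, 240.7])
```

```bash
python3 -c "
from station import finish_job; print(finish_job())"
```

```text
the job is handed in; nothing more can be done
None
```

The job is handed in at about 30 s. The torch was held still over the pendant for about 3 s and stood back in its stand. The magnifier is held still over the pendant, within about 1–2 mm of centre by my estimate, with the lens at 0.097 m, my reading of the red pointer. The pendant and red slide have not moved, and the first magnifier grasp missed without shifting it.

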